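# Shut and bolt the document box

## Task

Lock the papers away: gently push the lid of the wooden document box fully shut, push the knob of its barrel bolt along the slot until the bolt is fully home in the keeper, then push the knob over towards the front of the box, right down to the end of the slot's short leg, so that the bolt cannot slide back. Push lightly, with the fingertips or the outside of the fingers only: do not pinch the lid or the knob, do not lift the lid, and leave the stapler, the memory stick, the note pad and the tape roll where they are.

Things in the scene. Friction and masses are not known exactly. Their poses are not given: they have to be found in the camera images.
- box: Document box of pale wood, 210 mm deep (its x) by 270 wide (its y) by 85 high, fixed. Origin: centre of the underside. Its x axis points to its back (hinge side), its y to its left, z up. The lid covers the top except a fixed rim 47 mm wide along the right side and 17 mm along the back, level with the shut lid. The right rim carries the bolt's steel keeper, 24 mm high, at box x -62, y -107 mm.
- lid (a joint): Angle of the lid about the hinge at its back, rad: 0 = shut and level, positive = front edge raised. It starts partly open. The hinge is stiff: the lid stays at any angle it is left at; 1 to 4 N downward near its front edge moves it. The lid is 12 mm thick and reaches 193 mm forward from the hinge line. It meets a firm stop when shut.
- press_spot (a point): Point on the top face of the lid, 170 mm from the hinge line and 23 mm behind the lid's front edge, at box y = +60 mm: bare wood left of the bolt (the knob is at least 86 mm to its right). A good place to push the lid down.
- bolt (a joint): How far the bolt is shot, m: 0 = drawn back (knob at box y = -26 mm), 0.040 = fully home in the keeper (y = -66 mm). It slides to the box's right, needs 2 to 4 N and stays where it is left. The knob's pin runs in an L-shaped slot in the barrel: along the long leg the knob stands square to the lid and can only rock a little; only in the last 1.5 mm does the short leg let it tip over.
- bolt_turn (a joint): Turn of the knob about the bolt's axis, rad: 0 = standing square to the lid, 1.35 = tipped over towards the front of the box (box -x) at the end of the short leg, almost lying on the lid. About 2 N at the knob turns it and it stays where it is left. Tipped, it keeps the bolt from sliding back.
- stapler: Teal desk stapler, 34 x 135 x 42 mm, standing in front of the box; origin at the centre of its underside. Leave it alone.
- usb_stick: Red memory stick, 17 x 51 x 8 mm, lying in front of the box; origin at the centre of its underside. Leave it alone.
- note_pad: Yellow block of sticky notes, 38 x 51 x 16 mm, to the left of the box; origin at the centre of its underside. Leave it alone.
- tape_roll: Roll of masking tape lying flat, 74 mm in diameter, 19 mm high, to the right of the box; origin at the centre of its underside. Leave it alone.
- hinge_line (a point): Point on the lid's hinge line, at box x = +88 mm, y = 0, z = 85 mm (level with the top of the shut lid). The hinge line runs along box y.
- knob: Black knob of the bolt, a cylinder 18 mm in diameter and 21 mm tall; origin at its centre, its z axis along the pin, away from the bolt. The centre is 30 mm from the bolt's axis, which runs 150 mm from the hinge line and 12 mm above the lid's top. The steel barrel is 19 mm thick: its top lies 22 mm above the lid. Upright on the shut lid, the knob spans z = 117 to 138 mm.

How it is judged:
By the outcome, as a careful person would: the job done as asked, in the order asked, and still so for the second after the job is handed in, with the robot touching nothing.
It also fails if it takes over 51 s, if anything falls off the work surface, if the arm or the gripper's body presses on something with over 40 N, if the wrist force passes 120 N, or if a joint passes its speed limit or range.

## Robot

A 6-joint arm with a two-finger parallel gripper is mounted at the origin on a cart in front of the work surface, level with it; the furniture and walls round the work are solid. World frame = base frame: x ahead of the robot, y to its left, z up, the work surface at z = 0. Lengths are in m, angles in rad, forces in N, time in s.
With the tool pointing down it reaches from about 0.4 to 0.825 m from the base axis. Payload 7 kg.
Tool frame: the origin (TCP) lies on the centre line of the jaws, within the pads' length; the fingertips stand arm.tip_reach ahead of it and the grasp point (between the pads) lies 5 mm behind it (arm.tip_reach is the distance from the TCP to the fingertips, in m); z points along the fingers, y is the line along which they close (so a half turn about z gives the same grasp; the last joint's range is limited). The gripper opens to 88 mm and grips with 3 to 60 N. Pads are 19 mm wide; open, the fingers measure 130 mm over their backs; the gripper's body (78 mm by 193 mm) begins 47 mm behind the grasp point.
Start: joints at [1.486, 0.359, 0.012, 0, -1.224, -0.288], TCP at [0.246, 0.629, 0.241] pointing down, gripper open.
Joint ranges: [-3.07, 3.07], [-1.43, 2.12], [-1.02, 1.25], [-3.03, 1.67], [-3.05, -0], [-3.03, 3.03]. Speed limits (rad/s): [2.39, 2.39, 3.01, 3.14, 3.14, 3.14].

## Interface

Orientations are given as [roll, pitch, yaw] about the fixed x, y, z axes, in that order (R = Rz(yaw) Ry(pitch) Rx(roll)).
In Python, from station import status, optics, order, arm gives the robot as it stands. The module is installed in compiled form; this text tells all that it offers.
- The arm moves only by the shell command python3 -m jog 'ROWS' [FORCE]. ROWS is JSON, a list of rows, each a list of 3 entries, a list of its own where there are three numbers: the gripper command: -1 is shut, 1 is fully open, values between are in proportion, then the shift along the tool's x, y, z in mm, then the turn about the tool's z in rad. A call has 1 to 20 rows; each row is the pose to reach, as a shift and turn from the pose commanded when the call began, along the tool's axes at that moment; what a row does not reach only later rows make up. A row lasts 1/8 s, in which the tool goes at most 62.5 mm and 10.7 degrees, less where a joint would pass 70% of its speed; a pose out of reach is approached as far as the arm can. A call with a gripper value outside its range is refused whole. The fingers move at their own pace and stop on an object; FORCE is the grip in N (left out, the last holds). Time passes only in rows, so rows that repeat a pose let the fingers close. It gives the time, the measured TCP pose, the force, the opening and the grip force at its end, in the units of the state.
- status.get_state(): the state, without advancing time (a new reading comes with each control period).
- optics.grab_frame(name): name is "scene" or "top"; returns a dict with "color" (480x640x3 uint8, red, green, blue), "mtx" (3x3 intrinsics, pixels), "k1" (the pictures are not rectified: a ray, as slopes to the right and down, at radius r is drawn at 1 + k1 r^2 times it, then the intrinsics apply), "cam_to_world" (4x4, takes a point from camera to world coordinates). Camera axes: x right, y down, z forward; pixel columns grow to the right and rows downward; lengths in m; the calibration is good to about 2 mm. A picture is of the moment at which its call begins. There is no depth.
- order.job_done(): hands the job in; it is judged then, once.
The state is a dict: "t": time; "q": joint angles; "qd": joint speeds; "joint_efforts": joint torques, N m; "eef_pos": TCP position; "ee_rot": TCP orientation; "force": force on the tool from outside, world axes, zero at the start; "moment": the same for the moment, N m; "width": finger opening in m; "gripper_force": force on a finger pad.
Only numpy, scipy, OpenCV 4.12 (cv2) and the standard library are available. Lean on these libraries where they do the work, as an engineer would, in place of code of your own. Each camera call takes 0.05 s, during which the arm holds its last target. There are 200 camera calls.

## Working session

There is one attempt and no reset: what is moved stays moved. The work goes in short steps, Python scripts to look and compute and a shell command to move; the robot and the scene stay as the last step left them, time stands still between calls to the robot, and variables do not carry over. Pictures are saved under pics/ and viewed, at most 10 in all, crops included, and the job is handed in when it is done.

```bash
mkdir -p pics; python3 - <<'E'
from station import status,optics,arm
import cv2,numpy as np
for n in("scene","top"):
    f=optics.grab_frame(n);cv2.imwrite(f"pics/{n}0.png",f["color"][:,:,::-1]);print(f["mtx"],f["k1"],f["cam_to_world"])
print(status.get_state(),arm.tip_reach)
E
```

```text
[[527.90208505   0.         319.17260569]
 [  0.         527.90208505 232.98983095]
 [  0.           0.           1.        ]] -0.0262754495179674 [[ 0.46292199 -0.66746391  0.58326252 -0.09203074]
 [-0.88636528 -0.34282827  0.31116775 -0.24927022]
 [-0.00773436 -0.66103004 -0.75031958  0.96610648]
 [ 0.          0.          0.          1.        ]]
[[577.58438059   0.         328.30109369]
 [  0.         577.58438059 224.26507399]
 [  0.           0.           1.        ]] -0.02387350150599857 [[-0.00771311 -0.99336619  0.11473502  0.45613606]
 [-0.99996194  0.00719435 -0.00493481  0.10632525]
 [ 0.00407663 -0.11476872 -0.99338387  1.06341803]
 [ 0.          0.          0.          1.        ]]
{'t': 0.1, 'q': array([ 1.48607584e+00,  3.59358482e-01,  1.11325547e-02, -3.24623747e-04,
       -1.22410593e+00, -2.88081747e-01]), 'qd': array([-0.0004248 , -0.00049227,  0.00069868,  0.0015477 ,  0.00121903,
        0.0018296 ]), 'joint_efforts': array([-1.03236660e-03, -5.84159803e+01,  2.93754083e+01,  7.01537222e+00,
        1.01853185e-02, -4.42536964e-05]), 'eef_pos': array([0.24572973, 0.62822098, 0.23967771]), 'ee_rot': array([ 3.14003369e+00, -1.43705525e-04, -3.72912660e-01]), 'force': array([ 0.40772149, -0.31249951, -0.66650906]), 'moment': array([0.0223445 , 0.00610773, 0.00024065]), 'gripper_force': 0.0, 'width': 0.08767730711744742} 0.014
```

View pics/scene0.png

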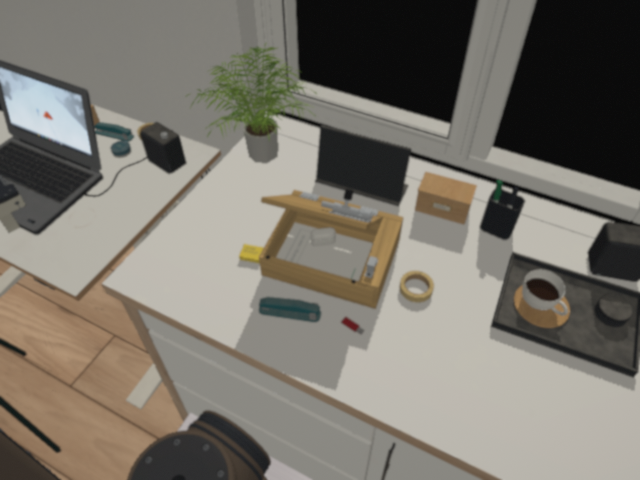

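View pics/top0.png

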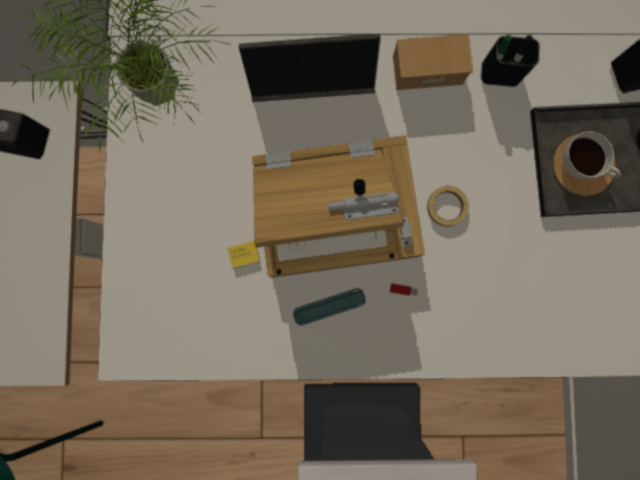

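The scene view shows the box with its lid raised about 40-60°. In the top view the rim corners are near (423,257), (407,138) and (270,275), and the knob is near (360,187). I'll zoom in for the fit.

```bash
python3 - <<'E'
import cv2,numpy as np
a=cv2.imread("pics/top0.png")[125:285,230:440]; a=cv2.resize(a,None,fx=3.75,fy=3.75,interpolation=cv2.INTER_CUBIC)
cv2.imwrite("pics/c1.png",a)
b=cv2.imread("pics/scene0.png")[180:310,250:410]; b=cv2.resize(b,None,fx=4.5,fy=4.5,interpolation=cv2.INTER_CUBIC)
cv2.imwrite("pics/c2.png",b)
E
```

```text
(no output)
```

View pics/c1.png

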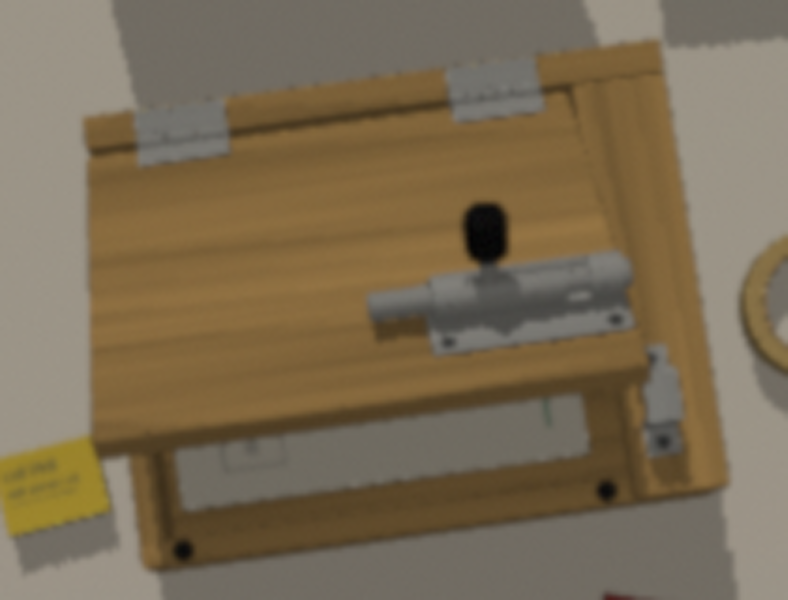

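View pics/c2.png

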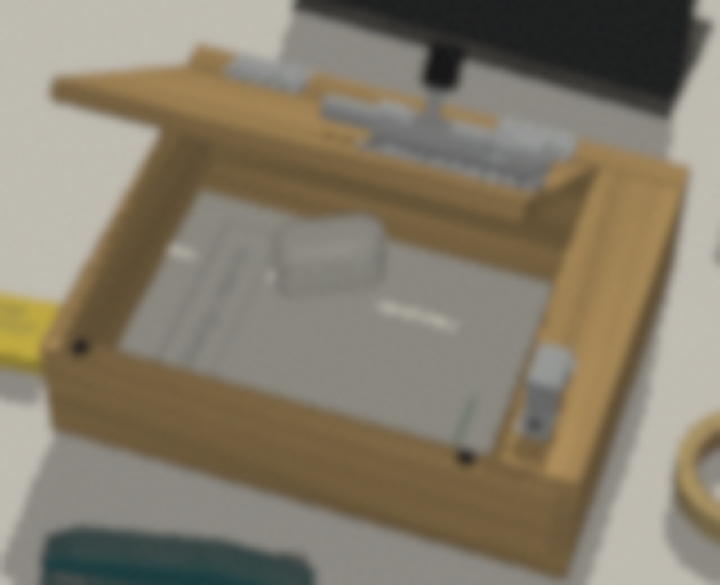

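Crop 1 (top): rim corners at (661,41), (727,485), (84,118) and (148,568), knob centre at (486,232). Crop 2 (scene): box corners at (578,483), (565,573), (687,170), (45,352) and (57,430), lid's left front corner at (55,80), knob at (442,66). Next I'll fit the pose and the lid angle.

```bash
cat > h.py <<'E'
import numpy as np
from scipy.optimize import least_squares
def proj(f,P):
    T=np.linalg.inv(f["cam_to_world"]);p=T[:3,:3]@P+T[:3,3];s=p[:2]/p[2]
    s=s*(1+f["k1"]*(s@s));K=f["mtx"];return np.array([K[0,0]*s[0]+K[0,2],K[1,1]*s[1]+K[1,2]])
def b2w(v,P):
    c,s=np.cos(v[2]),np.sin(v[2]);P=np.asarray(P,float);return np.array([v[0]+c*P[0]-s*P[1],v[1]+s*P[0]+c*P[1],P[2]])
def lid(a,d,y,h):  # d ahead of hinge, h above lid top
    return [.088-d*np.cos(a)-h*np.sin(a)*(-1),y,.085+d*np.sin(a)+h*np.cos(a)]
E
python3 - <<'E'
from h import *
from station import optics,status
F={n:optics.grab_frame(n) for n in("top","scene")}
def px(n,u,v):
    return (np.array([u,v])+.5)/(3.75 if n=="top" else 4.5)-.5+((230,125) if n=="top" else (250,180))
B=[("top",661,41,.105,-.135,.085),("top",727,485,-.105,-.135,.085),("top",84,118,.105,.135,.085),("top",148,568,-.105,.135,.073),
("scene",578,483,-.105,-.135,.085),("scene",565,573,-.105,-.135,0),("scene",687,170,.105,-.135,.085),("scene",45,352,-.105,.135,.073),("scene",57,430,-.105,.135,0),("scene",197,45,.105,.135,.085)]
L=[("top",486,232,.150,-.026,.042),("scene",442,66,.150,-.026,.042),("top",93,440,.193,.135,0),("scene",55,80,.193,.135,0)]
def res(v):
    r=[proj(F[n],b2w(v,(x,y,z)))-px(n,a,b) for n,a,b,x,y,z in B]
    r+=[proj(F[n],b2w(v,lid(v[3],d,y,h)))-px(n,a,b) for n,a,b,d,y,h in L]
    return np.concatenate(r)
s=least_squares(res,[.5,.1,0,.6],loss="soft_l1");v=s.x
print(v);print(res(v).reshape(-1,2).round(1))
print("press",b2w(v,lid(v[3],.17,.06,0)),"shut",b2w(v,lid(0,.17,.06,0)))
print("knob",b2w(v,lid(v[3],.15,-.026,.042)),b2w(v,(-.062,-.026,.127)),"home",b2w(v,(-.062,-.066,.127)))
np.save("v.npy",v)
E
```

```text
[0.6032788  0.08552545 0.13276464 0.71936005]
[[-0.2 -1. ]
 [ 1.4  0.1]
 [-0.5 -0.4]
 [-1.3  0.5]
 [ 1.5  0.9]
 [ 1.3  3.9]
 [ 2.1 -0.5]
 [-0.6 -1. ]
 [-0.3  1.8]
 [ 1.2 -0.2]
 [-3.   0.6]
 [-0.8  0.1]
 [-0.2  0.1]
 [ 0.5 -0.9]]
press [0.55580856 0.13971849 0.19701358] shut [0.51405792 0.13414269 0.085     ]
knob [0.60953536 0.06013018 0.21542907] [0.54526616 0.05154701 0.127     ] home [0.55056116 0.01189902 0.127     ]
```

```bash
cat >> h.py <<'E'
from scipy.spatial.transform import Rotation as Ro
def shift(S,bp,v=None):  # box-frame TCP target -> tool shift mm, turn
    v=np.load("v.npy") if v is None else v
    R=Ro.from_euler("xyz",S["ee_rot"]).as_matrix()
    return (R.T@(b2w(v,bp)-S["eef_pos"])*1e3).round(1),round(S["ee_rot"][2]-v[2],3)
def boxpos(S):
    v=np.load("v.npy");c,s=np.cos(v[2]),np.sin(v[2]);d=S["eef_pos"]-[v[0],v[1],0]
    return (np.array([c*d[0]+s*d[1],-s*d[0]+c*d[1],d[2]])*1e3).round(1)
E
python3 - <<'E'
from h import *
from station import status
S=status.get_state();v=np.load("v.npy");p=np.array(lid(v[3],.17,.06,0));print(p)
print(shift(S,p+[.0095,0,.049]))
print("arc rel. contact (dx,dz tool) per angle:",[(round(a,2),*(np.round(1e3*(np.array(lid(a,.17,.06,0))-p),1))) for a in np.linspace(.7,0,8)])
E
```

```text
[-0.03987868  0.06        0.19701358]
(array([475. , 337.5,  -5.6]), np.float64(-0.506))
arc rel. contact (dx,dz tool) per angle: [(np.float64(0.7), np.float64(-2.1), np.float64(0.0), np.float64(-2.5)), (np.float64(0.6), np.float64(-12.4), np.float64(0.0), np.float64(-16.0)), (np.float64(0.5), np.float64(-21.3), np.float64(0.0), np.float64(-30.5)), (np.float64(0.4), np.float64(-28.7), np.float64(0.0), np.float64(-45.8)), (np.float64(0.3), np.float64(-34.5), np.float64(0.0), np.float64(-61.8)), (np.float64(0.2), np.float64(-38.7), np.float64(0.0), np.float64(-78.2)), (np.float64(0.1), np.float64(-41.3), np.float64(0.0), np.float64(-95.0)), (np.float64(0.0), np.float64(-42.1), np.float64(0.0), np.float64(-112.0))]
```

```bash
python3 -m jog '[[-1,[50,35,-10],-0.1],[-1,[100,70,-10],-0.2],[-1,[150,106,-10],-0.3],[-1,[200,142,-10],-0.4],[-1,[250,178,-10],-0.506],[-1,[300,213,-10],-0.506],[-1,[350,249,-10],-0.506],[-1,[400,284,-8],-0.506],[-1,[440,313,-6],-0.506],[-1,[465,330,-6],-0.506],[-1,[475,337.5,-6],-0.506],[-1,[475,337.5,-6],-0.506],[-1,[475,337.5,-6],-0.506]]'; python3 - <<'E'
from h import *
from station import status
S=status.get_state();v=np.load("v.npy");p=np.array(lid(v[3],.17,.06,0));print(boxpos(S),S["force"],shift(S,p+[.0095,0,.014]))
E
```

```text
t: 1.82
eef_pos: [0.5649, 0.1421, 0.2466]
ee_rot: [-3.141, 0.0, 0.134]
force: [-0.8, 0.2, 0.8]
width: 0.0002
gripper_force: 0.0
[-30.6  61.1 246.6] [-0.76148913  0.24016771  0.76996224] (array([ 0.2,  1.1, 35.5]), np.float64(0.001))
```

```bash
python3 -m jog '[[-1,[0,1,15],0],[-1,[0,1,28],0],[-1,[0,1,34],0],[-1,[-2,1,38],0],[-1,[-5,1,43],0],[-1,[-9,1,47],0],[-1,[-12,1,51],0],[-1,[-17,1,58],0],[-1,[-21,1,65],0],[-1,[-21,1,65],0]]'; python3 -m jog '[[-1,[-4,0,7],0],[-1,[-7,0,15],0],[-1,[-10,0,23],0],[-1,[-13,0,31],0],[-1,[-15,0,39],0],[-1,[-17,0,47],0],[-1,[-18,0,55],0],[-1,[-19,0,60],0],[-1,[-19,0,60],0]]'; python3 - <<'E'
from h import *
from station import status
print(boxpos(status.get_state()))
E
```

```text
t: 3.08
eef_pos: [0.5435, 0.1371, 0.1806]
ee_rot: [3.141, 0.002, 0.133]
force: [0.7, -0.4, 0.6]
width: -0.0
gripper_force: 0.0
t: 4.2
eef_pos: [0.5256, 0.1349, 0.1211]
ee_rot: [3.141, 0.001, 0.133]
force: [-0.3, -0.1, 0.7]
width: 0.0
gripper_force: 0.0
[-70.4  59.2 121.1]
```

```bash
python3 - <<'E'
from station import optics
import cv2,numpy as np
b=optics.grab_frame("scene")["color"][180:310,250:410,::-1]; b=cv2.resize(b,None,fx=4.5,fy=4.5,interpolation=cv2.INTER_CUBIC)
cv2.imwrite("pics/s1.png",b)
E
```

```text
(no output)
```

View pics/s1.png

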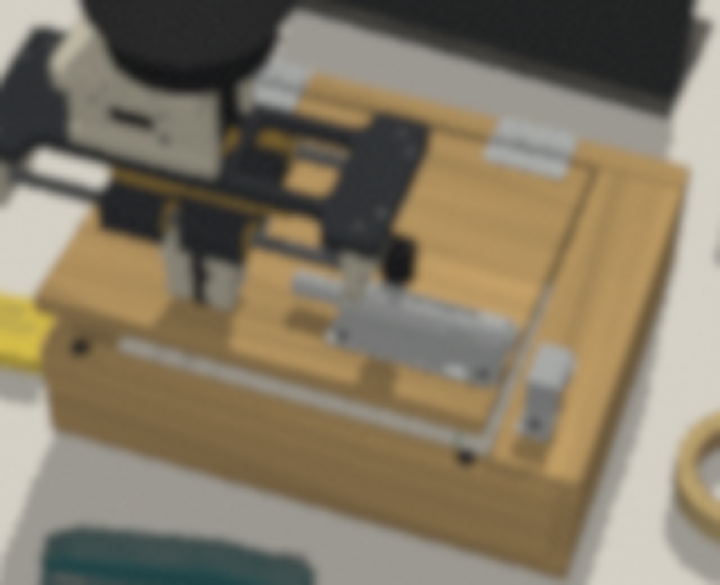

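The lid is nearly shut, with the fingertips on it at about (205,290). The knob is clear of the body. I'll continue down gently.

```bash
python3 -m jog '[[-1,[-1,0,5],0],[-1,[-2,0,10],0],[-1,[-3,0,14],0],[-1,[-3,0,17],0],[-1,[-3,0,19],0],[-1,[-3,0,19],0]]'; python3 -m jog '[[-1,[0,0,0.7],0],[-1,[0,0,1.4],0],[-1,[0,0,2],0],[-1,[0,0,2],0]]';python3 -m jog '[[-1,[0,0,0.5],0],[-1,[0,0,1],0],[-1,[0,0,1],0]]'
```

```text
t: 5.0
eef_pos: [0.5225, 0.1345, 0.1023]
ee_rot: [3.141, 0.001, 0.133]
force: [-0.2, -0.5, -0.4]
width: 0.0003
gripper_force: 0.0
t: 5.5
eef_pos: [0.5228, 0.1346, 0.1005]
ee_rot: [-3.142, -0.0, 0.133]
force: [0.1, 0.0, 0.0]
width: 0.0006
gripper_force: 0.0
t: 5.88
eef_pos: [0.5229, 0.1346, 0.0996]
ee_rot: [-3.142, -0.0, 0.133]
force: [0.7, 0.5, 0.1]
width: -0.0
gripper_force: 0.1
```

```bash
for i in 1 2 3; do python3 -m jog '[[-1,[0,0,0.5],0],[-1,[0,0,0.5],0]]' | grep -E "eef|force: \["; done
```

```text
eef_pos: [0.5229, 0.1346, 0.0993]
force: [-0.7, -0.5, 3.6]
eef_pos: [0.5229, 0.1346, 0.0992]
force: [-3.4, 0.1, 9.6]
eef_pos: [0.5229, 0.1346, 0.0991]
force: [-4.6, -0.9, 12.9]
```

```bash
python3 -m jog '[[-1,[0,0,-8],0],[-1,[0,0,-25],0],[-1,[0,0,-55],0],[-1,[6,15,-60],0],[-1,[11,34,-60],0],[-1,[11,34,-60],0],[-1,[11,34,-60],0]]'; python3 - <<'E'
from h import *
from station import optics,status
import cv2
print(boxpos(status.get_state()),shift(status.get_state(),(-.062,.025,.129)))
b=optics.grab_frame("scene")["color"][180:310,250:410,::-1]; b=cv2.resize(b,None,fx=4.5,fy=4.5,interpolation=cv2.INTER_CUBIC)
cv2.imwrite("pics/s2.png",b)
f=optics.grab_frame("scene")
for P in[(-.062,-.026,.127),(-.062,-.066,.127),(-.105,-.088,.085),(-.105,.135,.085)]:print((proj(f,b2w(np.load("v.npy"),P))-[250,180]+.5)*4.5)
E
```

```text
t: 7.5
eef_pos: [0.5381, 0.1021, 0.1576]
ee_rot: [3.141, 0.001, 0.132]
force: [0.8, -0.1, 0.3]
width: 0.0006
gripper_force: 0.0
[-62.5  25.1 157.6] (array([ 0.5,  0. , 28.6]), np.float64(-0.0))
[389.18891586 297.48818187]
[472.07291939 319.97126797]
[485.88696124 459.31713482]
[ 40.3535817  332.28775091]
```

View pics/s2.png

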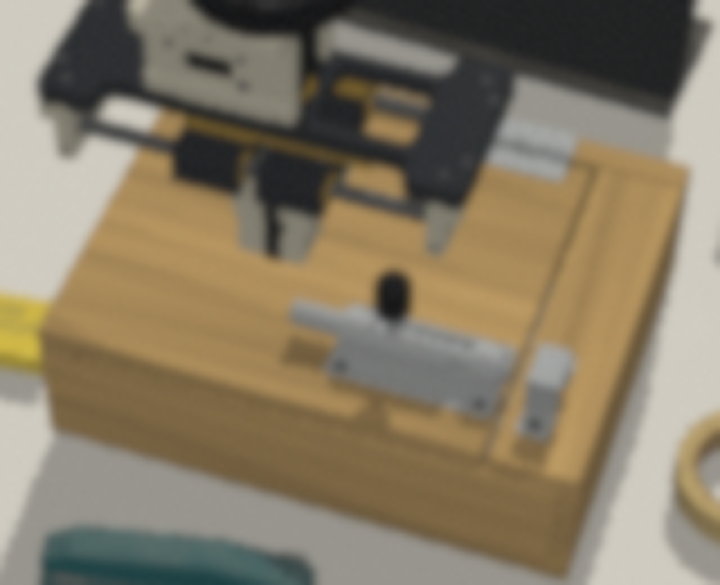

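The lid is shut, with the knob at (394,294) close to the prediction (389,297) and the fingers to its left. Next I'll lower beside it and push right.

```bash
python3 -m jog '[[-1,[0,0,15],0],[-1,[0,0,29],0],[-1,[0,0,29],0],[-1,[0,8,29],0],[-1,[0,16,29],0],[-1,[0,20,29],0],[-1,[0,24,29],0],[-1,[0,28,29],0],[-1,[0,32,29],0],[-1,[0,32,29],0]]'; python3 -m jog '[[-1,[0,4,0],0],[-1,[0,8,0],0],[-1,[0,12,0],0],[-1,[0,16,0],0],[-1,[0,20,0],0],[-1,[0,23,0],0],[-1,[0,23,0],0]]'; python3 - <<'E'
from h import *
from station import status
print(boxpos(status.get_state()))
E
```

```text
t: 8.85
eef_pos: [0.5426, 0.0705, 0.1291]
ee_rot: [-3.142, -0.0, 0.133]
force: [-0.3, 2.0, 1.0]
width: 0.0002
gripper_force: 0.3
t: 9.72
eef_pos: [0.5456, 0.0475, 0.1291]
ee_rot: [3.141, 0.0, 0.133]
force: [-0.4, 0.8, -0.4]
width: 0.0003
gripper_force: 0.4
[-62.2 -30.  129.1]
```

Contact and sliding are confirmed. Now the last few millimetres, in small steps.

```bash
python3 -m jog '[[-1,[0,1.5,0],0],[-1,[0,3,0],0],[-1,[0,3,0],0]]'| grep -E "eef|force: \["; for i in 1 2 3 4 5 6; do python3 -m jog '[[-1,[0,0.7,0],0],[-1,[0,0.7,0],0]]' | grep -E "eef|force: \["; done
```

```text
eef_pos: [0.546, 0.0448, 0.1291]
force: [-0.8, 1.5, 1.6]
eef_pos: [0.546, 0.0442, 0.1291]
force: [0.0, 1.6, 0.5]
eef_pos: [0.5461, 0.0434, 0.1291]
force: [0.1, 2.5, 1.0]
eef_pos: [0.5463, 0.0427, 0.1291]
force: [-0.2, 2.3, 0.8]
eef_pos: [0.5463, 0.042, 0.1291]
force: [-0.1, 1.4, 0.2]
eef_pos: [0.5464, 0.0413, 0.1291]
force: [0.3, 1.5, 1.0]
eef_pos: [0.5465, 0.0407, 0.1291]
force: [-0.8, 2.1, 0.5]
```

```bash
for i in 1 2 3 4 5 6; do python3 -m jog '[[-1,[0,0.6,0],0],[-1,[0,0.6,0],0]]' | grep -E "eef|force: \["; done; python3 - <<'E'
from h import *
from station import status
print(boxpos(status.get_state()))
E
```

```text
eef_pos: [0.5466, 0.0401, 0.1291]
force: [0.2, 1.7, 1.9]
eef_pos: [0.5467, 0.0395, 0.1291]
force: [0.4, 2.4, 0.3]
eef_pos: [0.5468, 0.0389, 0.1291]
force: [-0.7, 1.6, 1.7]
eef_pos: [0.5468, 0.0383, 0.1291]
force: [0.0, 2.2, 0.6]
eef_pos: [0.5469, 0.0378, 0.1291]
force: [-0.5, 3.4, 1.5]
eef_pos: [0.547, 0.0375, 0.1291]
force: [-1.3, 6.0, 1.1]
[-62.1 -40.2 129.1]
```

```bash
python3 -m jog '[[-1,[0,0.6,0],0],[-1,[0,0.6,0],0]]' | grep -E "eef|force: \["; python3 -m jog '[[-1,[0,-3,0],0],[-1,[0,-8,0],0],[-1,[0,-8,-25],0],[-1,[0,-8,-45],0],[-1,[15,5,-45],0],[-1,[32,22,-45],0],[-1,[32,22,-45],0],[-1,[32,22,-25],0],[-1,[32,22,-3],0],[-1,[32,22,-3],0],[-1,[32,22,-3],0]]'; python3 - <<'E'
from h import *
from station import optics,status
import cv2
print(boxpos(status.get_state()))
b=optics.grab_frame("scene")["color"][180:310,250:410,::-1]; b=cv2.resize(b,None,fx=4.5,fy=4.5,interpolation=cv2.INTER_CUBIC)
cv2.imwrite("pics/s3.png",b)
E
```

```text
eef_pos: [0.5471, 0.0373, 0.1291]
force: [-1.0, 6.8, 1.6]
t: 14.72
eef_pos: [0.582, 0.0189, 0.1324]
ee_rot: [3.141, -0.0, 0.133]
force: [0.5, 0.5, -0.5]
width: 0.0003
gripper_force: 0.0
[-29.9 -63.2 132.4]
```

View pics/s3.png

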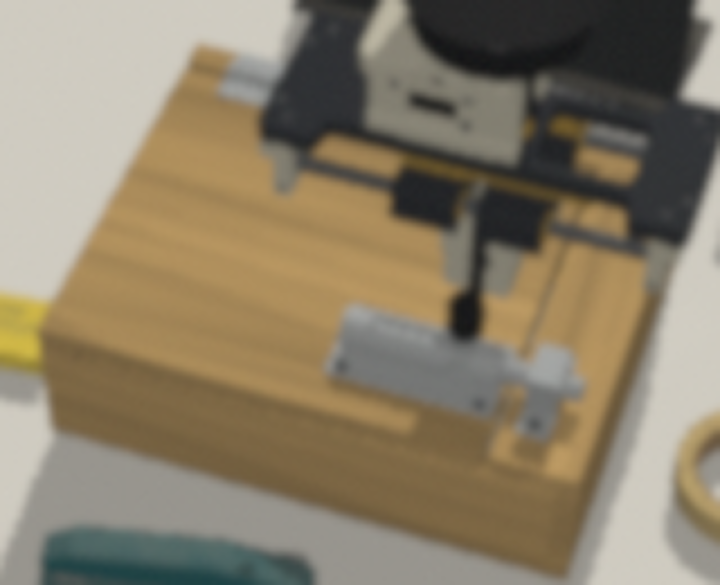

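The bolt end shows through the keeper at (570,385). The knob is upright at (464,314), with the fingers behind it. Now I'll push it forward.

```bash
python3 -m jog '[[-1,[-6,0,0],0],[-1,[-11,0,0],0],[-1,[-14,0,0],0],[-1,[-17,0,0],0],[-1,[-20,0,0],0],[-1,[-20,0,0],0]]'| grep -E "eef|force: \["; python3 -m jog '[[-1,[-3,0,0],0],[-1,[-6,0,0],0],[-1,[-9,0,0],0],[-1,[-12,0,0],0],[-1,[-12,0,0],0]]'| grep -E "eef|force: \["
```

```text
eef_pos: [0.5619, 0.0164, 0.1323]
force: [1.3, -0.5, 2.6]
eef_pos: [0.5494, 0.0146, 0.132]
force: [0.9, 0.2, 1.2]
```

```bash
python3 -m jog '[[-1,[-3,0,0],0],[-1,[-6,0,0],0],[-1,[-9,0,0],0],[-1,[-12,0,0],0],[-1,[-12,0,0],0]]'| grep -E "eef|force: \[";  python3 -m jog '[[-1,[-3,0,0],0],[-1,[-6,0,0],0],[-1,[-9,0,0],0],[-1,[-9,0,0],0]]'| grep -E "eef|force: \["; for i in 1 2 3 4; do python3 -m jog '[[-1,[0,0,0.8],0],[-1,[0,0,0.8],0]]' | grep -E "eef|force: \["; done
```

```text
eef_pos: [0.5376, 0.013, 0.1321]
force: [0.5, 0.7, 0.7]
eef_pos: [0.5287, 0.0118, 0.132]
force: [-0.1, 0.3, 0.6]
eef_pos: [0.5288, 0.0118, 0.1311]
force: [0.1, 0.2, 0.9]
eef_pos: [0.529, 0.0119, 0.1303]
force: [-0.1, -0.6, 1.0]
eef_pos: [0.5291, 0.0119, 0.1296]
force: [-1.5, 0.1, 1.5]
eef_pos: [0.5291, 0.0119, 0.1288]
force: [-1.3, -0.5, 1.5]
```

```bash
for i in 1 2 3 4 5 6; do python3 -m jog '[[-1,[0,0,0.5],0],[-1,[0,0,0.5],0]]' | grep -E "eef|force: \["; done
```

```text
eef_pos: [0.5291, 0.0119, 0.1283]
force: [-0.8, 0.2, 2.2]
eef_pos: [0.5291, 0.0119, 0.1278]
force: [-0.8, -0.1, 1.6]
eef_pos: [0.5291, 0.0119, 0.1273]
force: [-0.5, -0.2, 1.7]
eef_pos: [0.5292, 0.0119, 0.1269]
force: [-1.1, -0.7, 2.4]
eef_pos: [0.5292, 0.0119, 0.1266]
force: [-2.1, -0.5, 5.7]
eef_pos: [0.5292, 0.0119, 0.1263]
force: [-3.4, 0.0, 7.4]
```

```bash
python3 -m jog '[[-1,[0,0,0.5],0],[-1,[0,0,0.5],0]]' | grep -E "eef|force: \["; python3 -m jog '[[-1,[0,0,-6],0],[-1,[0,0,-30],0],[-1,[0,0,-80],0],[-1,[0,-60,-120],0],[-1,[0,-120,-120],0],[-1,[0,-180,-120],0],[-1,[0,-180,-120],0],[-1,[0,-180,-120],0]]'; python3 - <<'E'
from h import *
from station import optics
import cv2
f=optics.grab_frame("scene")
b=f["color"][180:340,250:440,::-1]; b=cv2.resize(b,None,fx=3.75,fy=3.75,interpolation=cv2.INTER_CUBIC)
a=optics.grab_frame("top")["color"][125:335,230:440,::-1];a=cv2.resize(a,None,fx=2,fy=2,interpolation=cv2.INTER_CUBIC)
cv2.imwrite("pics/s4.png",b);cv2.imwrite("pics/t4.png",a)
for P in[(-.062-.0293,-.066,.1036)]:print((proj(f,b2w(np.load("v.npy"),P))-[250,180]+.5)*3.75)
E
```

```text
eef_pos: [0.5292, 0.0118, 0.1261]
force: [-4.3, -0.5, 9.8]
t: 21.02
eef_pos: [0.505, 0.1907, 0.2451]
ee_rot: [3.141, 0.0, 0.135]
force: [-0.4, -0.5, 0.6]
width: 0.0006
gripper_force: 0.0
[375.53606172 332.6729672 ]
```

View pics/s4.png

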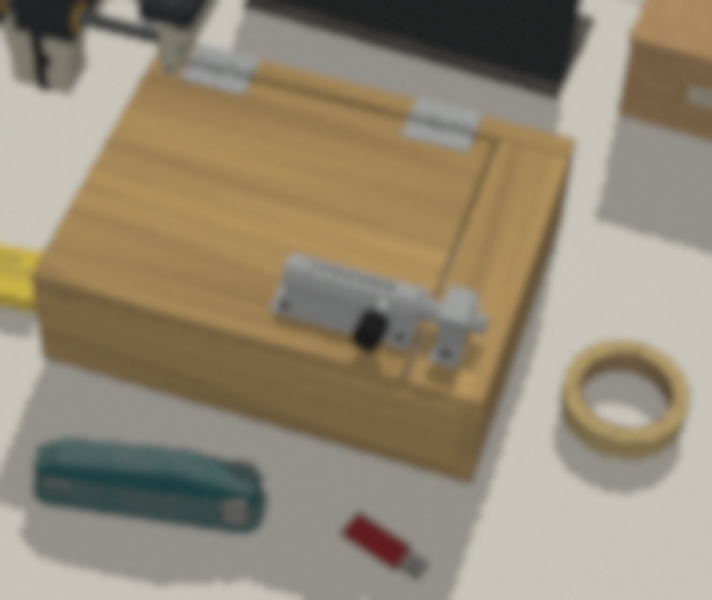

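View pics/t4.png

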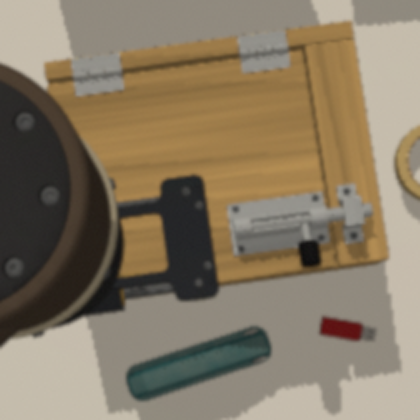

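The lid is shut and the bolt is home through the keeper. The knob is tipped over at scene crop (371,329), close to the predicted (376,333), and at top crop (310,253). The other objects are undisturbed, and the robot is clear of everything.

```bash
python3 -c "
from station import order;print(order.job_done())"
```

```text
the job is handed in; nothing more can be done
None
```

I handed the job in at about 21 s: the final pictures show the lid shut, the bolt home in the keeper, and the knob tipped to the front (it met its stop); the stapler, memory stick, note pad and tape roll were not touched.

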